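# Reverse the water filter and load the cleaning tablets

### The job

Get the drinks dispenser's filter unit ready for its backflush: first swing the valve lever fully over to its other side to shut the water, then swing the retaining clip aside, lift the filter cartridge out of its slot, turn it end for end and put it back fully home, with its spout towards the valve lever. Then swing the clip back over the cartridge and put every cleaning tablet on the bench into the carrier, one to a pocket, and last, with all that done, swing the valve lever fully back to open. Leave the mug and jar alone.

Things in the scene. Friction and masses are not known exactly. Their poses are not given: they have to be found in the camera images.
- holder: Filter holder, fixed to the bench: steel plate 255 x 100 x 12 mm with a low aluminium slot, open at the top, and a valve. Origin: on the bench under the slot's middle; x runs along the slot towards the valve lever, z up. Slot: 115 (x) x 44 mm (y) inside, floor 12 mm above the bench, walls 8 mm thick.
- slot_center (a point): Centre of the cartridge when home: 32 mm above the bench, axes as the holder's. The slot's walls rise to 36 mm above the bench at its four corners, but only to 20 mm along the middle 75 mm of each long side, leaving room for fingers. Both end walls have a 26 mm wide notch, through which the cartridge's spout sticks out.
- cart_center (a point): Centre of the loose filter cartridge, 160 g: white plastic bar, 110 mm long, 40 x 40 mm section, alike on its four sides, grey bands. One end has a round grey spout (20 mm across, 16 mm long), the other is flat with a dark disc. x points to the spout end. Starts in the slot, spout away from the lever; fits either way round with 2 mm to spare per side.
- cart_spout (a point): Outer end of the cartridge's spout, on the axis, 71 mm from the centre.
- valve (a joint): Valve lever on a grey block (50 x 70 x 25 mm) on the holder plate, 113 mm from the slot's middle along holder +x. Swings sideways about an axis along holder x, 34 mm above the bench. 0 rad: shut, leaning 0.5 rad to holder -y; 1.0: open, leaning 0.5 rad to +y. Starts open (0.9 to 1.0), stays where left, moves under 1 N at the tip.
- valve_tip (a point): Centre of the black ball (26 mm across) on the end of the valve lever, 80 mm from its axis; the rod below it is 10 mm thick.
- clip (a joint): Retaining clip at the slot's end away from the lever: flat steel arm, 14 mm wide, 6 mm thick, 54 to 60 mm above the bench, turning about an upright post (14 mm thick) 88 mm from the slot's middle along holder -x. 0 rad: arm points along holder +x, over the end of the cartridge; grows as it swings anticlockwise from above to 1.7 rad. Starts at 0 to 0.1; turns under 1 N; stays where left.
- clip_knob (a point): Centre of the clip's upright black knob: 14 mm across, 26 mm high, standing on the arm 45 mm from the post's axis, from 60 to 86 mm above the bench. The arm ends 11 mm beyond it.
- carrier: Tablet carrier, fixed to the bench: grey plastic block 180 (x) x 120 (y) x 20 mm with six round pockets, three along x and two along y, 60 mm apart. Origin: centre of its underside, z up.
- carrier_hole0 (a point): Mouth centre of pocket 0 of the carrier, on its top face 20 mm above the bench: 34 mm across, 14 mm deep, so a seated tablet stands 6 mm proud.
- carrier_hole1 (a point): Mouth centre of pocket 1 of the carrier, on its top face 20 mm above the bench: 34 mm across, 14 mm deep, so a seated tablet stands 6 mm proud.
- carrier_hole2 (a point): Mouth centre of pocket 2 of the carrier, on its top face 20 mm above the bench: 34 mm across, 14 mm deep, so a seated tablet stands 6 mm proud.
- carrier_hole3 (a point): Mouth centre of pocket 3 of the carrier, on its top face 20 mm above the bench: 34 mm across, 14 mm deep, so a seated tablet stands 6 mm proud.
- carrier_hole4 (a point): Mouth centre of pocket 4 of the carrier, on its top face 20 mm above the bench: 34 mm across, 14 mm deep, so a seated tablet stands 6 mm proud.
- carrier_hole5 (a point): Mouth centre of pocket 5 of the carrier, on its top face 20 mm above the bench: 34 mm across, 14 mm deep, so a seated tablet stands 6 mm proud.
- tab1_center (a point): Centre of a cleaning tablet: plain white disc, 26 mm across and 20 mm high, 18 g, loose and lying flat on the bench at the start, z its axis. Four to six tablets are present; an absent one reads None.
- tab2_center (a point): Centre of a cleaning tablet: plain white disc, 26 mm across and 20 mm high, 18 g, loose and lying flat on the bench at the start, z its axis. Four to six tablets are present; an absent one reads None.
- tab3_center (a point): Centre of a cleaning tablet: plain white disc, 26 mm across and 20 mm high, 18 g, loose and lying flat on the bench at the start, z its axis. Four to six tablets are present; an absent one reads None.
- tab4_center (a point): Centre of a cleaning tablet: plain white disc, 26 mm across and 20 mm high, 18 g, loose and lying flat on the bench at the start, z its axis. Four to six tablets are present; an absent one reads None.
- tab5_center (a point): Centre of a cleaning tablet: plain white disc, 26 mm across and 20 mm high, 18 g, loose and lying flat on the bench at the start, z its axis. Four to six tablets are present; an absent one reads None.
- tab6_center (a point): Centre of a cleaning tablet: plain white disc, 26 mm across and 20 mm high, 18 g, loose and lying flat on the bench at the start, z its axis. Four to six tablets are present; an absent one reads None.
- cup: Bystander: white mug, 72 mm across, 70 mm tall, loose; origin at the centre of its underside. To be left alone.
- jar: Bystander: amber glass jar, 60 mm across, 70 mm tall, loose; origin at the centre of its underside. To be left alone.
Things that resemble listed ones, but are neither listed nor needed, are in the scene too. What is shaped like the part that bears tab1_center but purple is not meant.

How it is judged:
By the outcome, as a careful person would: the job done as asked, in the order asked, and still so for the second after the job is handed in, with the robot touching nothing.
Of tab1, tab2, tab3, tab4, tab5, tab6 only 4 to 6 are there at a start; the rules pass over those that are not, and their reading is None.
At some moment in a run one of tab1, tab2, tab3, tab4, tab5, tab6 may be knocked a few centimetres aside while the robot is not near it.
Once in a run the grip may slacken for a moment while it holds something.
It also fails if it takes over 208 s, if anything falls off the work surface, if the arm or the gripper's body presses on something with over 40 N, if the wrist force passes 120 N, or if a joint passes its speed limit or range.

### The arm

A 6-joint arm with a two-finger parallel gripper is mounted at the origin on the work surface. World frame = base frame: x ahead of the robot, y to its left, z up, the work surface at z = 0. Lengths are in mm, angles in rad, forces in N, time in s.
With the tool pointing down it reaches from about 350 to 975 mm from the base axis. Payload 7.1 kg.
Tool frame: the origin (TCP) lies on the front face of the gripper's body, between the roots of the fingers; the fingertips stand 80 mm ahead of it and the grasp point (between the pads) lies 61 mm ahead of it (env.tips_ahead is the distance from the TCP to the fingertips, in mm); z points along the fingers, y is the direction in which the jaws open and shut (so a half turn about z gives the same grasp; the last joint's range is limited). The gripper opens to 88 mm and grips with 3 to 60 N. Pads are 20 mm wide; open, the fingers measure 115 mm over their backs; the gripper's body (75 mm by 178 mm) begins 61 mm behind the grasp point.
Start: joints at [-1.347, 0.423, 1.63, -0, 1.089, -0.019], TCP at [150.283, -606.647, 302.675] pointing down, gripper open.
Joint ranges: [-3, 3], [-0.9, 2.11], [0.09, 2.58], [-1.31, 4.45], [0.11, 2.69], [-2.54, 2.54]. Speed limits (rad/s): [2.39, 2.39, 3.01, 3.14, 3.14, 3.14].

### API

Orientations are given as a unit quaternion [x, y, z, w].
In Python, from station import env, set_gripper, viewer, workorder gives the robot as it stands. Calls block until the motion is done:
- env.reach(position, orientation): joint-space move of the TCP to a pose.
- env.move_l(position, rot=None, rate=150, f_stop=None): straight line of the TCP; rot=None keeps the orientation; rate is the mean speed in mm/s. With f_stop (N) it stops when the force on the tool has changed by that much, and returns True; else False.
- env.move_joints(angles): joint-space move.
- set_gripper(opening): finger opening in mm; the grip force is fixed at half the most; returns when the fingers have stopped.
- env.hold(seconds).
- env.ik(position, orientation): joint angles nearest the present ones, or None.
- env.read_state(): the state.
- viewer.camera(name): name is "side" or "top"; returns the picture (420x560x3 uint8, blue, green, red); there is no depth.
- viewer.camera_params(name): a dict with "fx", "fy", "cx", "cy" (pixels), "dist" ([k1, k2, p1, p2, k3] as OpenCV has them; the pictures are not rectified), "pose" (4x4, takes a point from camera to world coordinates). Camera axes: x right, y up, looking along -z (the intrinsics and any distortion apply to the point x, -y, -z); pixel columns grow to the right and rows downward; lengths in mm; the calibration is good to about 2 mm. A picture is of the moment at which its call begins. camera_params takes no time and is no camera call.
A pose or a line that the arm cannot do raises env.IKError and nothing moves.
- workorder.sign_off(): hands the job in, once; it reports no verdict.
The state is a dict: "time_s": time; "qpos": joint angles; "dq": joint speeds; "tau": joint torques, N m; "tool_pos": TCP position; "orientation": TCP orientation; "force": force on the tool from outside, world axes, zero at the start; "wrist_torque": the same for the moment, N m; "width": finger opening in mm.
Only numpy, scipy, OpenCV 4.12 (cv2) and the standard library are available. Lean on these libraries where they do the work, as an engineer would, in place of code of your own. Each camera call takes 0.05 s, during which the arm holds its last target.

## Working session

There is one attempt and no reset: what is moved stays moved. The work goes in short steps, each a Python script; the robot and the scene stay as the last script left them, time stands still between calls to the robot, and variables do not carry over. Pictures are saved under pics/ and viewed, and the job is handed in when it is done.

```bash
ls; mkdir -p pics; python3 - <<'E'
from station import env, set_gripper, viewer, workorder
import cv2
for n in ("side","top"):
    im=viewer.camera(n); cv2.imwrite(f"pics/{n}0.png",im)
    p=viewer.camera_params(n); print(n,p)
s=env.read_state(); print(s['time_s'],s['orientation'],s['width'])
E
```

```text
pics
side {'fx': 543.2023318720001, 'fy': 543.2023318720001, 'cx': 278.8378071939883, 'cy': 210.07597309677033, 'dist': array([-0.05390305,  0.        ,  0.        ,  0.        ,  0.        ]), 'pose': array([[ 9.63642078e-01,  1.43589811e-01, -2.25335109e-01,
         3.39827789e+02],
       [-2.67080525e-01,  4.92791237e-01, -8.28145392e-01,
        -8.51953037e+02],
       [-7.87007323e-03,  8.58218366e-01,  5.13224414e-01,
         6.41842431e+02],
       [ 0.00000000e+00,  0.00000000e+00,  0.00000000e+00,
         1.00000000e+00]])}
top {'fx': 448.8678430152668, 'fy': 448.8678430152668, 'cx': 276.03932959559705, 'cy': 202.51038463362377, 'dist': array([-0.05303004,  0.        ,  0.        ,  0.        ,  0.        ]), 'pose': array([[-9.57791418e-03,  9.98753333e-01, -4.89902335e-02,
         5.36480638e+02],
       [-9.99787635e-01, -1.04588193e-02, -1.77566101e-02,
        -1.09152301e+01],
       [-1.82468535e-02,  4.88097585e-02,  9.98641407e-01,
         1.01444776e+03],
       [ 0.00000000e+00,  0.00000000e+00,  0.00000000e+00,
         1.00000000e+00]])}
0.1 [ 9.92643954e-01  1.21068112e-01 -7.71089123e-05 -6.97111844e-04] 87.96775903160388
```

View pics/top0.png

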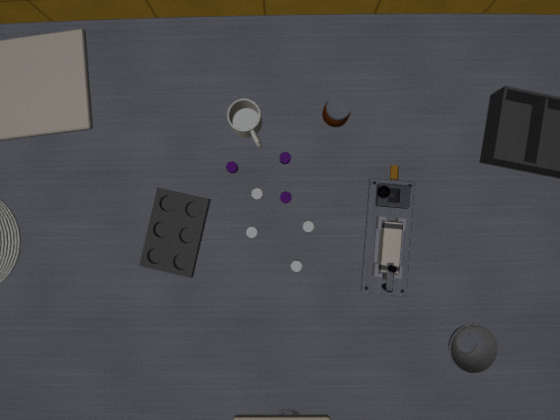

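View pics/side0.png

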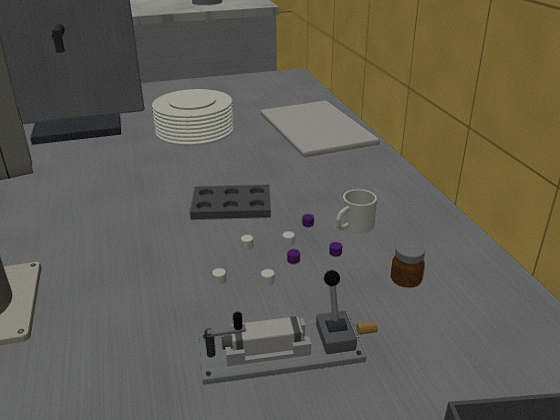

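```bash
cat > h.py <<'E'
from station import env, set_gripper, viewer, workorder
import numpy as np, cv2
from scipy.spatial.transform import Rotation as R
def K(n):
    p=viewer.camera_params(n); return p,np.array([[p['fx'],0,p['cx']],[0,p['fy'],p['cy']],[0,0,1]]),np.array(p['dist'])
def unproj(n,uv,z):
    p,k,d=K(n); u=cv2.undistortPoints(np.array(uv,float).reshape(-1,1,2),k,d).reshape(-1,2)
    T=p['pose']; o=T[:3,3]; out=[]
    for a,b in u:
        r=T[:3,:3]@np.array([a,-b,-1]); out.append(o+r*(z-o[2])/r[2])
    return np.array(out)
def proj(n,P):
    p,k,d=K(n); T=np.linalg.inv(p['pose']); P=np.atleast_2d(P); c=P@T[:3,:3].T+T[:3,3]
    c=c*[1,-1,-1]; return cv2.projectPoints(c.reshape(-1,1,3),np.zeros(3),np.zeros(3),k,d)[0].reshape(-1,2)
def shot(n,name,box=None,scale=1,gain=2.0):
    im=viewer.camera(n); crop(im,name,box,scale,gain); return im
def crop(im,name,box=None,scale=1,gain=2.0):
    if box: x0,y0,x1,y1=box; im=im[y0:y1,x0:x1]
    im=np.clip(255*(im/255.)**(1/gain),0,255).astype(np.uint8)
    im=cv2.resize(im,None,fx=scale,fy=scale,interpolation=cv2.INTER_CUBIC); cv2.imwrite(f"pics/{name}.png",im)
E
python3 - <<'E'
from h import *
t=cv2.imread('pics/top0.png'); s=cv2.imread('pics/side0.png')
crop(t,'t_hold',(350,150,430,310),3.7)
crop(s,'s_hold',(190,250,400,390),3.7)
crop(t,'t_tabs',(120,140,330,290),3.7)
E
```

```text
(no output)
```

View pics/t_hold.png

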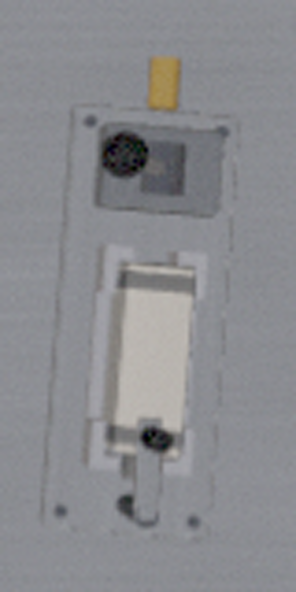

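View pics/s_hold.png

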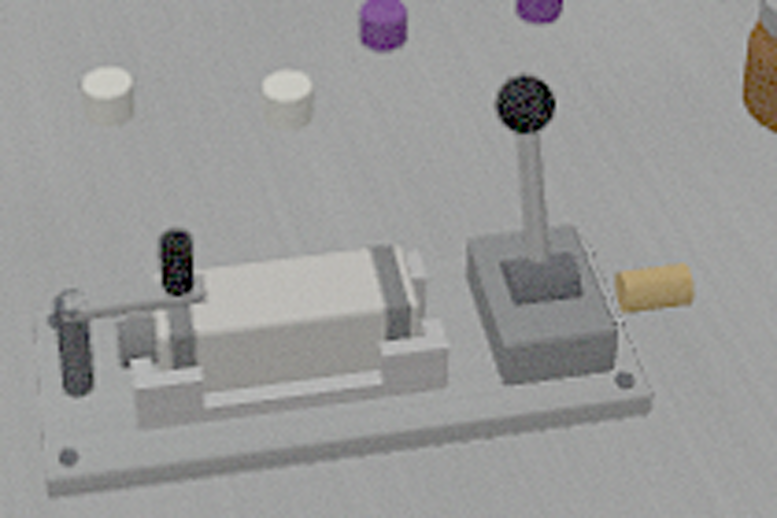

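View pics/t_tabs.png

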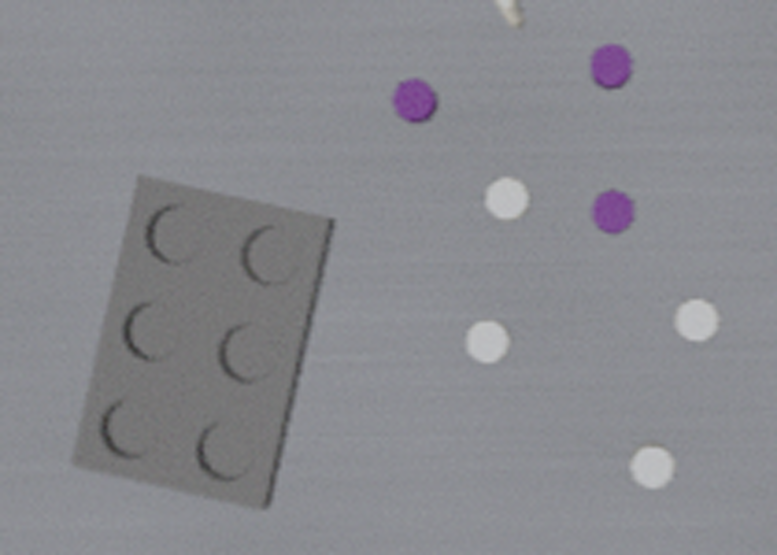

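```bash
cat > fit.py <<'E'
from h import *
from scipy.optimize import least_squares
def H2W(q,P):
    x,y,a=q[:3]; P=np.atleast_2d(np.array(P,float)); c,s=np.cos(a),np.sin(a)
    return np.c_[x+c*P[:,0]-s*P[:,1], y+s*P[:,0]+c*P[:,1], P[:,2]]
E
python3 - <<'E'
from fit import *
T=lambda u,v:(350+u/3.7,150+v/3.7)
S=lambda u,v:(190+u/3.7,250+v/3.7)
# unknown plate x offset: use slot/valve features
# slot: end walls outer x ±65.5, y ±30, z 36
top=[((65.5,30,36),T(106,246)),((65.5,-30,36),T(207,252)),((-65.5,30,36),T(88,469)),((-65.5,-30,36),T(189,473)),
     ((138,35,37),T(98,124)),((138,-35,37),T(222,132)),((88,35,37),T(96,205)),((88,-35,37),T(217,216))]
side=[((-65.5,-30,36),S(134,382)),((65.5,-30,36),S(448,338)),((88,-35,37),S(503,359)),((138,-35,37),S(616,335)),((88,35,37),S(468,244)),((138,35,37),S(573,226))]
def run(use):
    def f(q):
        r=[]
        for n,l in use:
            r.append((proj(n,H2W(q,[a for a,b in l]))-np.array([b for a,b in l])).ravel())
        return np.concatenate(r)
    x0=unproj('top',[T(148,358)],36)[0]
    o=least_squares(f,[x0[0],x0[1],0.0],loss='soft_l1'); print(np.round(o.x,3)); print(np.round(f(o.x).reshape(-1,2),1).tolist())
    return o.x
run([('top',top)]);run([('side',side)]);q=run([('top',top),('side',side)])
np.save('holder.npy',q)
# tabs
im=cv2.imread('pics/top0.png'); g=im.min(axis=2)
for n in('top','side'):
    im=cv2.imread(f'pics/{n}0.png'); hsv=cv2.cvtColor(im,cv2.COLOR_BGR2HSV)
    m=((im.min(axis=2)>95)).astype(np.uint8)
    k,l,st,c=cv2.connectedComponentsWithStats(m)
    for i in range(1,k):
        if 30<st[i,4]<300: print(n,st[i],c[i].round(1),unproj(n,[c[i]],20)[0].round(1))
print(unproj('top',[(170.4,232.5)],20))
E
```

```text
[ 4.84299e+02 -2.39296e+02 -8.50000e-02]
[[-0.8, -0.2], [-0.6, 0.2], [0.1, -0.1], [0.4, 0.8], [1.3, -0.5], [-0.3, -0.3], [0.4, 0.4], [-0.3, -0.2]]
[ 4.84028e+02 -2.38352e+02 -1.24000e-01]
[[-0.6, 0.5], [-0.4, 2.9], [-0.3, -2.6], [0.7, 0.2], [-0.1, -1.8], [1.1, -0.2]]
[ 4.84053e+02 -2.39041e+02 -1.00000e-01]
[[-0.4, -0.2], [-0.3, 0.6], [-0.5, -0.3], [-0.2, 1.1], [2.2, -0.6], [0.6, 0.1], [0.9, 0.3], [0.2, 0.2], [0.0, 1.6], [-0.0, 2.4], [0.1, -3.3], [0.9, -1.0], [-0.7, -2.4], [0.3, -1.2]]
top [251 188  12  11 105] [256.4 193.1] [606.6  50.1  20. ]
top [375 216  11  46 114] [378.1 236.2] [ 508.5 -217.9   20. ]
top [399 218   7  13  39] [402.9 222.8] [ 537.5 -273.4   20. ]
top [302 221  13  11 110] [307.8 226.1] [532.3 -62.9  20. ]
top [246 227  12  11 109] [251.2 231.9] [520.7  62.5  20. ]
top [290 261  12  11 109] [295.9 265.9] [444.9 -35.6  20. ]
top [375 264   7  13  43] [376.9 271. ] [ 431.9 -213.8   20. ]
top [394 266   8  12  39] [398.9 273.1] [ 426.8 -262.3   20. ]
top [234 418  95   2 188] [281.  418.5] [110.7   0.4  20. ]
side [351 207  11  10  31] [355.8 211.1] [775.8  99.5  20. ]
side [245 350  48  10 198] [268.5 354.7] [ 481.1 -264.3   20. ]
[[520.83965253 242.78717541  20.        ]]
```

```bash
cat > ov.py <<'E'
from fit import *
def box(x0,x1,y0,y1,z0,z1):
    c=[(x,y,z) for x in(x0,x1) for y in (y0,y1) for z in(z0,z1)]
    return [(c[i],c[j]) for i in range(8) for j in range(i+1,8) if sum(a!=b for a,b in zip(c[i],c[j]))==1]
def overlay(im,n,q,name,bx,sc,prims):
    x0,y0,x1,y1=bx
    im=im[y0:y1,x0:x1]; im=(255*(im/255.)**.5).astype(np.uint8); im=cv2.resize(im,None,fx=sc,fy=sc,interpolation=cv2.INTER_CUBIC)
    for col,segs in prims:
        for a,b in segs:
            p=(proj(n,H2W(q,[a,b]))+0.5-[x0,y0])*sc
            cv2.line(im,tuple(int(v) for v in p[0]),tuple(int(v) for v in p[1]),col,1,cv2.LINE_AA)
    cv2.imwrite(f'pics/{name}.png',im)
def circ(x,y,z,r): 
    t=np.linspace(0,6.2832,25); p=[(x+r*np.cos(a),y+r*np.sin(a),z) for a in t]; return list(zip(p[:-1],p[1:]))
E
python3 - <<'E'
from ov import *
q=np.load('holder.npy');print(q)
pr=[((0,0,255),box(-65.5,65.5,-30,30,12,36)),((0,255,0),box(88,138,-35,35,12,37)),((255,0,0),box(-112,143,-50,50,0,12)),((0,255,255),box(-55,55,-20,20,12,52)),((255,0,255),circ(-88,0,54,7))]
t=cv2.imread('pics/top0.png'); s=cv2.imread('pics/side0.png')
for i,qq in enumerate([q]):
    overlay(t,'top',qq,'ovt',(350,150,430,310),3.7,pr); overlay(s,'side',qq,'ovs',(190,250,400,390),3.7,pr)
# carrier
def f(c):
    P=[( 90*sx, 60*sy,20) for sx,sy in((-1,-1),(1,-1),(1,1),(-1,1))]
    return (proj('top',H2W(c,P))-C).ravel()
C=np.array([(120+u/3.7,140+v/3.7) for u,v in((266,507),(333,219),(139,176),(74,464))])
o=least_squares(f,[520,243,-.2]);print(o.x,f(o.x).round(1));np.save('carrier.npy',o.x)
pr=[((0,0,255),box(-90,90,-60,60,0,20))]+[((0,255,0),circ(a,b,20,17)) for a in(-60,0,60) for b in(-30,30)]
overlay(t,'top',o.x,'ovct',(120,140,330,290),3.7,pr);overlay(s,'side',o.x,'ovcs',(180,170,380,310),3.7,pr)
E
```

```text
[ 4.84053001e+02 -2.39040785e+02 -1.00181543e-01]
[ 5.21468919e+02  2.33007466e+02 -2.26937008e-01] [ 0.   0.8 -0.2 -0.6  0.4 -0.5 -0.2  0.4]
```

View pics/ovt.png

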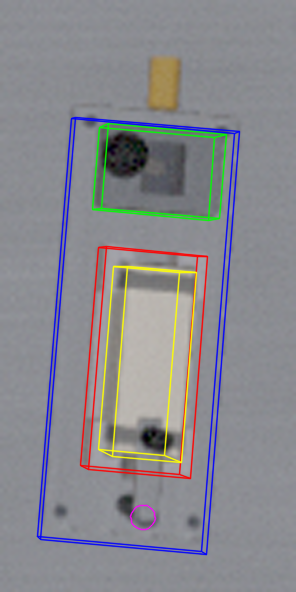

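View pics/ovs.png

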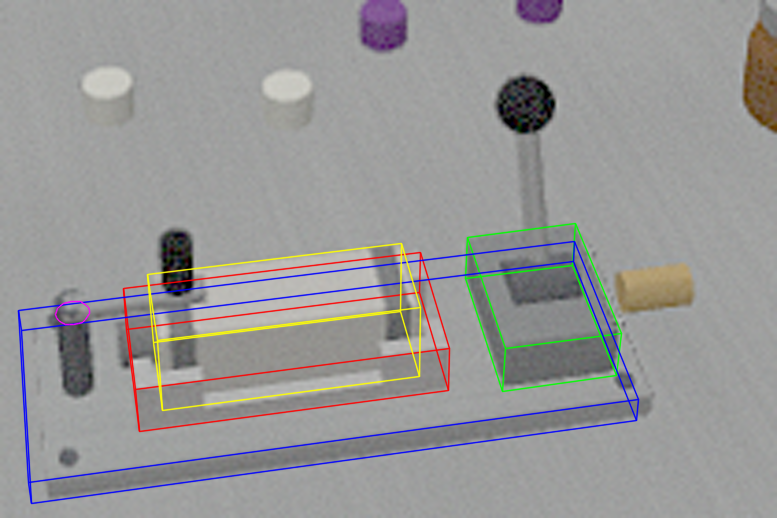

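View pics/ovct.png

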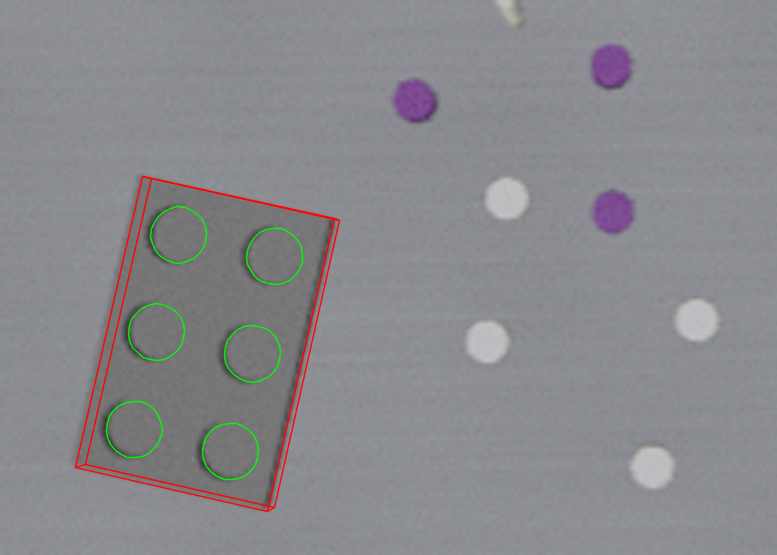

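View pics/ovcs.png

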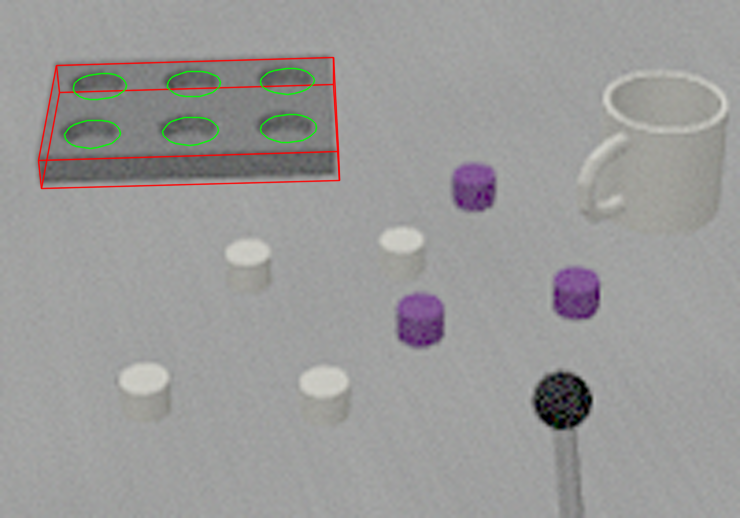

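```bash
cat >> fit.py <<'E'
def down(t):
    y=np.array([np.cos(t),np.sin(t),0]); z=np.array([0,0,-1.]); x=np.cross(y,z)
    return R.from_matrix(np.c_[x,y,z]).as_quat()
def yawbest(pos,t,q0=None):
    out=[]
    for k in(0,np.pi):
        j=env.ik(pos,down(t+k)); out.append(None if j is None else np.round(j,2))
    return out
E
python3 - <<'E'
from ov import *
T=lambda u,v:(350+(u+.5)/3.7-.5,150+(v+.5)/3.7-.5)
S=lambda u,v:(190+(u+.5)/3.7-.5,250+(v+.5)/3.7-.5)
top=[((65.5,30,36),T(106,246)),((65.5,-30,36),T(207,252)),((-65.5,30,36),T(88,469)),((-65.5,-30,36),T(189,473)),
     ((138,-35,37),T(222,132)),((88,35,37),T(96,205)),((88,-35,37),T(217,216)),((138,35,37),T(98,124)),
     ((127.5,50,12),T(72,105)),((127.5,-50,12),T(240,118)),((-127.5,50,12),T(44,522)),((-127.5,-50,12),T(212,537))]
side=[((-65.5,-30,36),S(134,382)),((65.5,-30,36),S(448,338)),((88,-35,37),S(503,359)),((138,-35,37),S(616,335)),((88,35,37),S(468,244)),((138,35,37),S(573,226)),
  ((-127.5,-50,12),S(48,481)),((127.5,-50,12),S(652,398)),((-127.5,-50,0),S(49,495))]
def run(use,lab):
    def f(q):
        r=[]
        for n,l in use:
            P=np.array([a for a,b in l],float); P[np.abs(P[:,0])==127.5,0]+=q[3]; P[P[:,2]==37,0]+=q[4]
            r.append((proj(n,H2W(q,P))-np.array([b for a,b in l])).ravel())
        return np.concatenate(r)
    o=least_squares(f,[484,-239,-.09,20,0],loss='soft_l1'); print(lab,np.round(o.x,3)); print(np.round(f(o.x).reshape(-1,2),1).tolist()); return o.x
a=run([('top',top)],'t');b=run([('side',side)],'s');q=run([('top',top),('side',side)],'b')
np.save('holder.npy',q[:3])
d=H2W(q,[[113,85,0]])[0]
for t in(q[2]+np.pi/2,): print(yawbest([d[0],d[1],230],t))
for nm,P in(('cart',(0,0,100)),('clip',(-43,0,144)),('lev-',(113,-85,175))):
    d=H2W(q,[P])[0]; print(nm,yawbest(d,q[2]+np.pi/2))
E
```

```text
t [ 4.85456e+02 -2.39040e+02 -8.50000e-02  2.30720e+01 -7.69000e-01]
[[-0.5, -0.4], [-0.4, 0.1], [0.3, -0.3], [0.6, 0.7], [-0.0, -0.1], [0.6, 0.6], [-0.0, 0.0], [1.6, -0.3], [-0.0, -0.6], [-1.0, -0.8], [-0.1, 1.0], [-0.6, 0.3]]
s [ 4.84184e+02 -2.38403e+02 -1.14000e-01  2.32910e+01 -1.24800e+00]
[[0.1, 1.2], [0.1, 2.9], [-0.5, -2.6], [0.4, 0.0], [-0.7, -1.7], [0.4, -0.3], [-0.6, -1.3], [0.9, 0.4], [-0.2, 0.4]]
b [ 4.84586e+02 -2.38562e+02 -9.80000e-02  2.27870e+01 -7.89000e-01]
[[-0.3, -0.1], [-0.2, 0.7], [-0.3, -0.1], [-0.0, 1.2], [0.6, 0.6], [1.0, 0.8], [0.2, 0.7], [2.2, -0.1], [0.7, -0.3], [-0.3, 0.1], [-1.0, 1.2], [-1.5, 1.1], [0.7, 1.7], [0.6, 2.4], [0.2, -3.3], [0.9, -1.0], [-0.7, -2.3], [0.3, -1.1], [-0.0, -0.5], [0.9, -0.7], [0.4, 1.2]]
[array([-0.29,  0.51,  1.67, -0.  ,  0.95, -1.76]), array([-0.29,  0.51,  1.67, -0.  ,  0.95,  1.38])]
cart [array([-0.48,  0.62,  1.91, -0.  ,  0.61, -1.95]), array([-0.48,  0.62,  1.91, -0.  ,  0.61,  1.19])]
clip [array([-0.51,  0.5 ,  2.  , -0.  ,  0.65, -1.98]), array([-0.51,  0.5 ,  2.  , -0.  ,  0.65,  1.16])]
lev- [array([-0.53,  0.65,  1.58, -0.  ,  0.92, -2.01]), array([-0.53,  0.65,  1.58, -0.  ,  0.92,  1.14])]
```

```bash
python3 - <<'E'
from ov import *
np.save('holder.npy',[485.2,-239,-.087]); q=np.load('holder.npy')
set_gripper(0)
d=H2W(q,[[113,82,230]])[0]
env.reach(d,down(q[2]-np.pi/2))
s=env.read_state(); print(s['time_s'],s['tool_pos'],s['width'],s['qpos'])
t=shot('top','lt',(290,100,450,320),2.7); s_=shot('side','ls',(190,150,430,390),2.5)
cv2.imwrite('pics/lt_raw.png',t);cv2.imwrite('pics/ls_raw.png',s_)
p=np.array(s['tool_pos']); print(proj('top',[p,p-[0,0,80]]),proj('side',[p,p-[0,0,80]]))
E
```

```text
3.7167 [ 604.73506433 -167.94772924  230.09918782] 0.5147765712300817 [-2.89807294e-01  5.12951620e-01  1.67346709e+00 -1.62544873e-04
  9.54984661e-01  1.36902668e+00]
[[373.51279877 184.50278526]
 [365.29286876 188.18608514]] [[328.00076925 195.97885687]
 [326.08827822 239.06675295]]
```

View pics/lt.png

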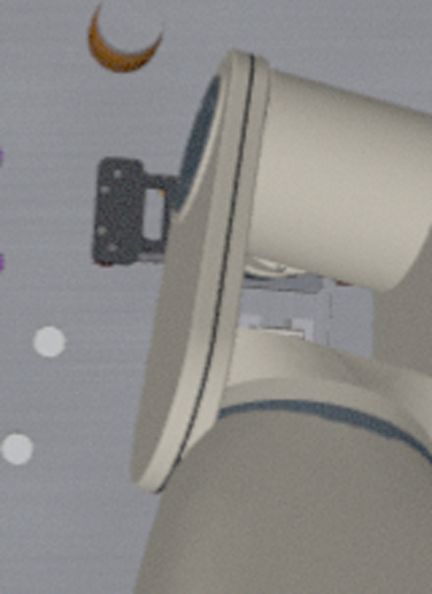

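View pics/ls.png

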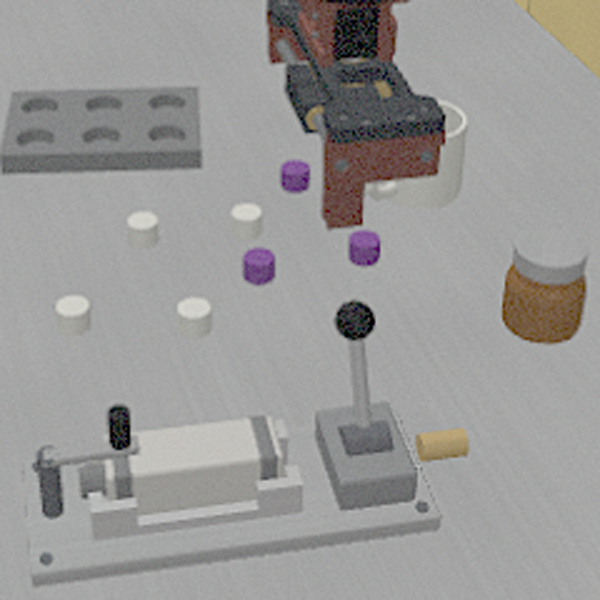

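```bash
python3 - <<'E'
from ov import *
S=lambda u,v:(190+(u+.5)/2.5-.5,150+(v+.5)/2.5-.5)
tt=np.array([[251.2,231.9],[256.4,193.1],[295.9,265.9],[307.8,226.1]])
ss=[S(143,221),S(247,212),S(72,305),S(194,303)]
A=unproj('top',tt,20);B=unproj('side',ss,20);print(A.round(1),(B-A).round(1))
b=unproj('top',[(350+125.5/3.7-.5,150+155.5/3.7-.5)],104)[0]; b2=unproj('side',[S(355,320)],104)[0]; print(b,b2)
q=np.load('holder.npy'); print(H2W(q,[[113,38,104]]))
k=unproj('top',[(350+155.5/3.7-.5,150+437.5/3.7-.5)],86)[0]; k2=unproj('side',[S(119,408)],86)[0];print(k,k2,H2W(q,[[-43,0,86]]))
E
```

```text
[[520.7  62.4  20. ]
 [606.7  50.2  20. ]
 [444.9 -35.7  20. ]
 [532.3 -63.   20. ]] [[-0.9 -0.7  0. ]
 [-0.9  0.5  0. ]
 [-1.3  1.4  0. ]
 [ 0.2  5.7  0. ]]
[ 601.19211717 -213.04213614  104.        ] [ 600.82514778 -210.42574278  104.        ]
[[ 601.07445223 -210.9623232   104.        ]]
[ 445.22992607 -230.65536741   86.        ] [ 442.0673001  -230.54002473   86.        ] [[ 442.36263088 -235.26371749   86.        ]]
```

```bash
python3 - <<'E'
from ov import *
np.save('holder.npy',[485,-238.6,-.088]); q=np.load('holder.npy')
w=lambda *P:H2W(q,[P])[0]
env.move_l(w(113,82,175))
r=env.move_l(w(113,10,175),rate=100,f_stop=15); print(r)
r=env.move_l(w(113,-25,175),rate=40,f_stop=10); s=env.read_state(); 
d=np.array(s['tool_pos'])-w(0,0,175); c,si=np.cos(q[2]),np.sin(q[2]); print(r,d[0]*c+d[1]*si,-d[0]*si+d[1]*c,s['force'],s['time_s'])
env.move_l(w(113,20,175)); env.move_l(w(113,20,250),rate=200)
s_=shot('side','ls2',(190,150,430,390),2.5)
E
```

```text
False
True 112.71668018118416 -18.85186056580732 [1.24539518 3.33042667 3.79813484] 5.9083
```

View pics/ls2.png

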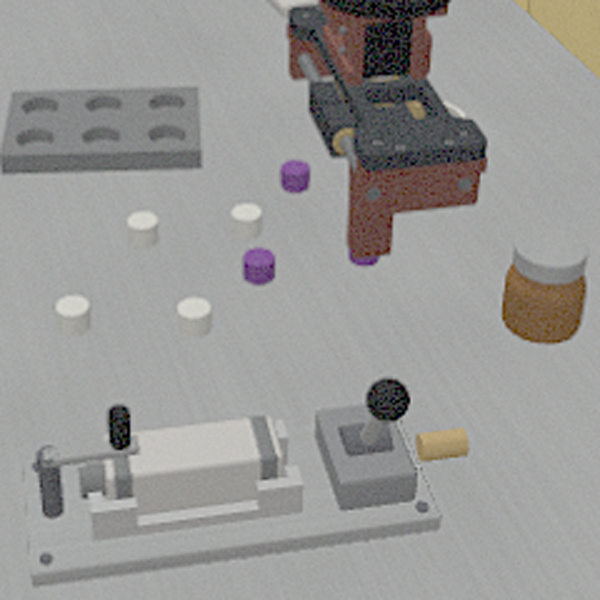

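```bash
cat > clip.py <<'E'
from ov import *
q=np.load('holder.npy')
def pose(phi,z,r=45,sgn=-1):
    P=(-88+r*np.cos(phi),r*np.sin(phi),z); return H2W(q,[P])[0],down(q[2]+phi+sgn*np.pi/2)
E
python3 - <<'E'
from clip import *
for sg in(-1,1):
    print(sg,[None if (j:=env.ik(*pose(f,145,sgn=sg))) is None else round(j[5],2) for f in(-.65,0,.5,1,1.4,2.1)])
E
```

```text
-1 [np.float64(1.74), np.float64(1.15), np.float64(0.68), np.float64(0.2), np.float64(-0.2), np.float64(-0.94)]
1 [np.float64(-1.4), np.float64(-1.99), np.float64(-2.46), None, None, np.float64(2.21)]
```

```bash
python3 - <<'E'
from clip import *
p,o=pose(-.65,200); env.reach(p,o)
p,o=pose(-.65,145); env.move_l(p,rate=100)
for f in np.arange(-.45,1.51,.15):
    p,o=pose(f,145); r=env.move_l(p,o,rate=60,f_stop=10)
    if r: print('stop',f); break
s=env.read_state(); print(f,s['force'],s['time_s'])
p,o=pose(f-.2,145); env.move_l(p,o)
p2=np.array(p); p2[2]=260; env.move_l(p2,rate=200)
cv2.imwrite('pics/cl_raw.png',shot('side','cl',(190,150,430,390),2.5))
E
```

```text
stop 1.4999999999999996
1.4999999999999996 [ 3.64000957e+00 -7.63644263e-01  3.01406743e-03] 12.5
```

View pics/cl.png

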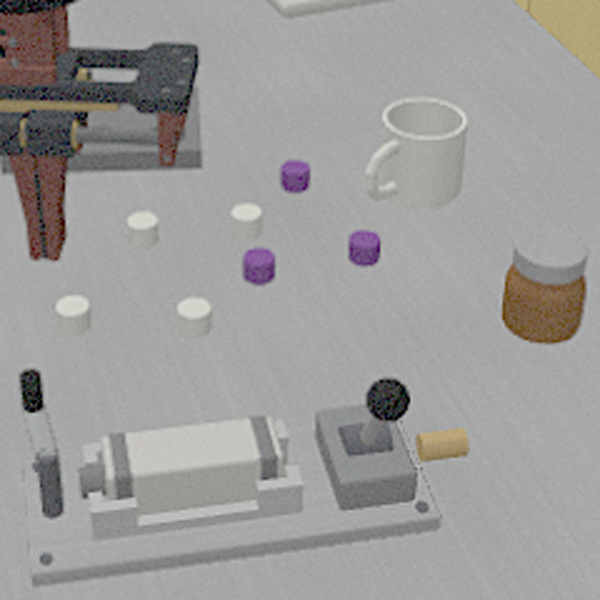

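```bash
cat > hu.py <<'E'
from ov import *
q=np.load('holder.npy')
w=lambda *P:H2W(q,[P])[0]
def hxy():
    d=np.array(env.read_state()['tool_pos']); c,s=np.cos(q[2]),np.sin(q[2]); e=d-w(0,0,0); return np.array([e[0]*c+e[1]*s,-e[0]*s+e[1]*c,d[2]])
E
python3 - <<'E'
from hu import *
o=down(q[2]-np.pi/2)
env.reach(w(0,0,210),o); set_gripper(64)
print(env.move_l(w(0,0,104),rate=100,f_stop=12),hxy())
set_gripper(30); s=env.read_state(); print(s['width'],s['force'],s['time_s'])
env.move_l(w(0,0,106.5),rate=10)
r={}
for sg in(1,-1):
    a=env.move_l(w(6*sg,0,106.5),rate=12,f_stop=6); r[sg]=hxy()[0]; print(sg,a,hxy(),env.read_state()['force'])
m=(r[1]+r[-1])/2; print('m',m); np.save('m.npy',m)
env.move_l(w(m,0,106.5),rate=20); 
print(env.move_l(w(m,0,215),rate=100)); s=env.read_state(); print(s['width'],s['force'],s['time_s'])
cv2.imwrite('pics/f1.png',shot('side','f1c',(190,150,430,390),2.5))
E
```

```text
False [  0.36362564  -0.14887958 104.52905947]
39.60612735509843 [-0.76726909 -0.52095985  3.85189812] 17.55
1 True [  1.74970716   0.34099762 105.80328616] [-0.14523804 -1.45444097 -1.47321703]
-1 True [-2.95818677e+00  2.96611176e-02  1.06135122e+02] [ 1.45770021 -0.20161833 -1.3303369 ]
m -0.6042398032661609
False
39.9047714595226 [-0.52648725 -1.06946099 -2.5053311 ] 20.2833
```

View pics/f1c.png

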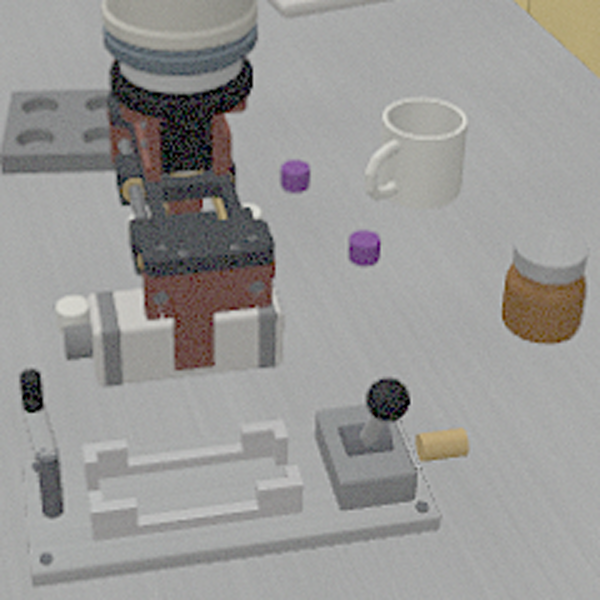

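```bash
python3 - <<'E'
from hu import *
m=float(np.load('m.npy'))
j=np.array(env.read_state()['qpos']); p=w(m,0,215)
k=env.ik(p,down(q[2]+np.pi/2)); print(j.round(3),k.round(3))
env.move_l(w(m,0,230)) 
env.reach(w(m,0,215),down(q[2]+np.pi/2)); env.hold(.3)
s=env.read_state(); print(s['width'],hxy(),s['time_s'])
im=shot('side','f2c',(190,150,430,390),2.5); cv2.imwrite('pics/f2.png',im)
a=cv2.imread('pics/f1.png')
def g(im): 
    c=im[250:315,205:320]; return cv2.resize((255*(c/255.)**.5).astype(np.uint8),None,fx=6.5,fy=4.5,interpolation=cv2.INTER_CUBIC)
cv2.imwrite('pics/cmp.png',np.vstack([g(a),g(im)]))
E
```

```text
[-0.48   0.424  1.879  0.     0.843  1.18 ] [-0.48   0.422  1.88  -0.     0.84  -1.962]
40.044249107620516 [-5.94614205e-01  7.31452536e-03  2.15017162e+02] 23.5333
```

View pics/cmp.png

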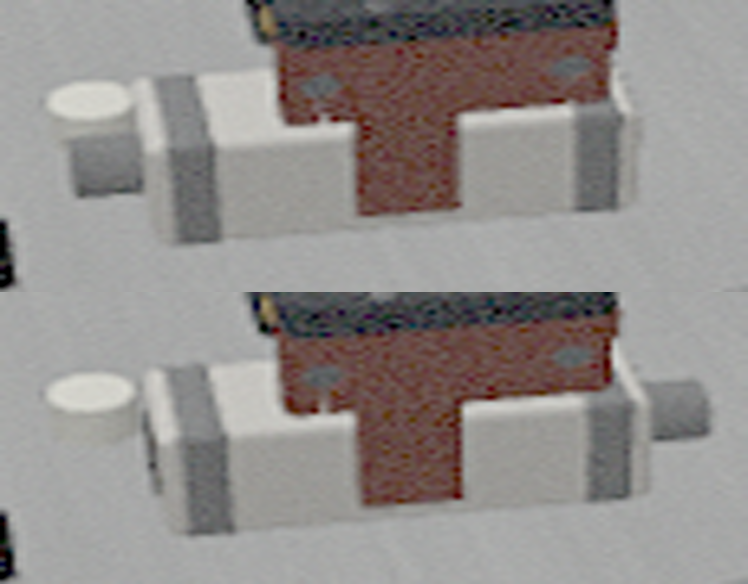

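```bash
python3 - <<'E'
from hu import *
x=-3.7; np.save('x.npy',x)
env.move_l(w(x,0,140),rate=100); env.hold(.2); print(hxy(),env.read_state()['width'])
r=env.move_l(w(x,0,112),rate=30,f_stop=7); print(r,hxy(),env.read_state()['force'])
if not r:
    r=env.move_l(w(x,0,102.5),rate=15,f_stop=7); print(r,hxy(),env.read_state()['force'])
s=env.read_state(); print(s['width'],s['time_s'])
cv2.imwrite('pics/f3.png',shot('side','f3c',(190,210,430,390),3.3))
E
```

```text
[-3.33687961e+00 -1.30233067e-01  1.40665623e+02] 40.0616701393171
False [-3.61058699e+00 -4.69956311e-02  1.12132770e+02] [ 0.66794343  0.19748511 -1.86119866]
True [-3.68443200e+00 -1.71297099e-02  1.04284983e+02] [-0.13123387 -0.4046025   4.47696482]
39.7968411658439 26.2917
```

View pics/f3c.png

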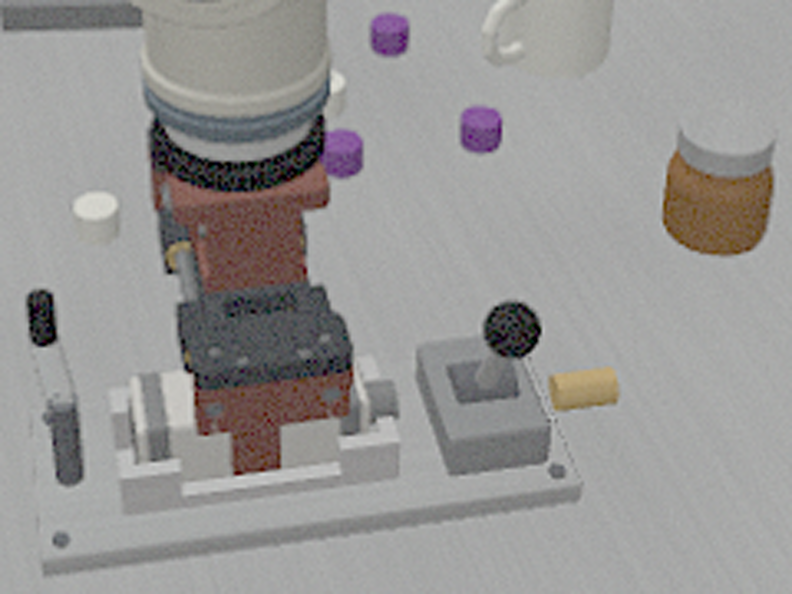

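```bash
python3 - <<'E'
from hu import *
from clip import pose
set_gripper(64); env.move_l(w(-3.7,0,215),rate=150)
set_gripper(0)
p,o=pose(2.4,200); env.reach(p,o)
im=shot('side','g1c',(190,210,430,390),3.3); t=shot('top','g1t',(350,150,430,310),3.7)
print(env.read_state()['time_s'])
E
```

```text
29.6667
```

View pics/g1c.png

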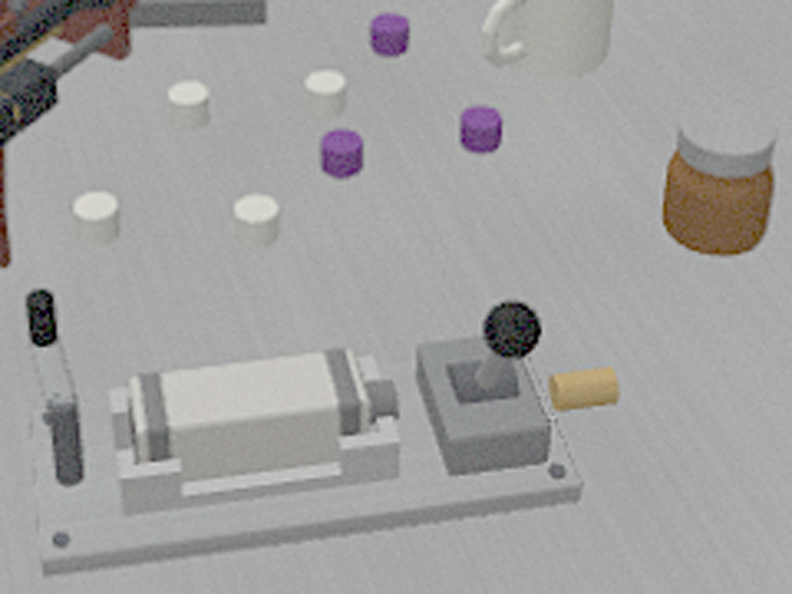

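View pics/g1t.png

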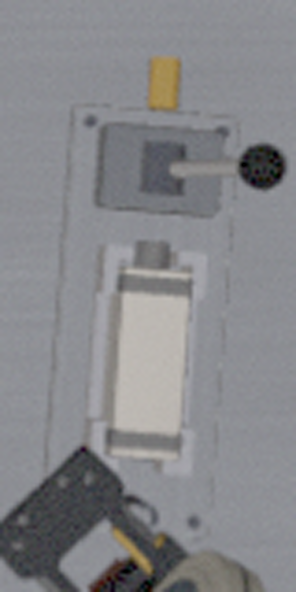

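The cartridge is seated level, with its spout at the lever end (side crop 380,400; top crop 150,255). The clip is still aside and the lever leans to -y. Next I'll close the clip.

```bash
python3 - <<'E'
from hu import *
from clip import pose
# lever check from top crop ball (264,166)
b=unproj('top',[(350+264.5/3.7-.5,150+166.5/3.7-.5)],104)[0]; print(b,w(113,-38.4,104))
p,o=pose(2.4,145); print(env.move_l(p,o,rate=100,f_stop=12))
for f in np.arange(2.25,.1,-.15):
    p,o=pose(f,145); r=env.move_l(p,o,rate=60,f_stop=10)
    if r: print('stop',f); break
s=env.read_state(); print(f,hxy(),s['force'],s['time_s'])
p,o=pose(f+.25,145); env.move_l(p,o)
p2=np.array(p); p2[2]=240; env.move_l(p2,rate=200)
env.reach(w(0,190,240),down(-np.pi/2))
shot('side','h1s',(190,170,430,390),2.7); im=shot('top','h1t',(350,150,430,310),3.7); cv2.imwrite('pics/h1raw.png',im)
E
```

```text
[ 594.35719515 -289.48640433  104.        ] [ 594.18790602 -286.78258171  104.        ]
False
stop 0.30000000000000115
0.30000000000000115 [-46.07878538  14.89513989 144.59505226] [0.18550149 4.27749991 2.49853396] 34.5
```

View pics/h1s.png

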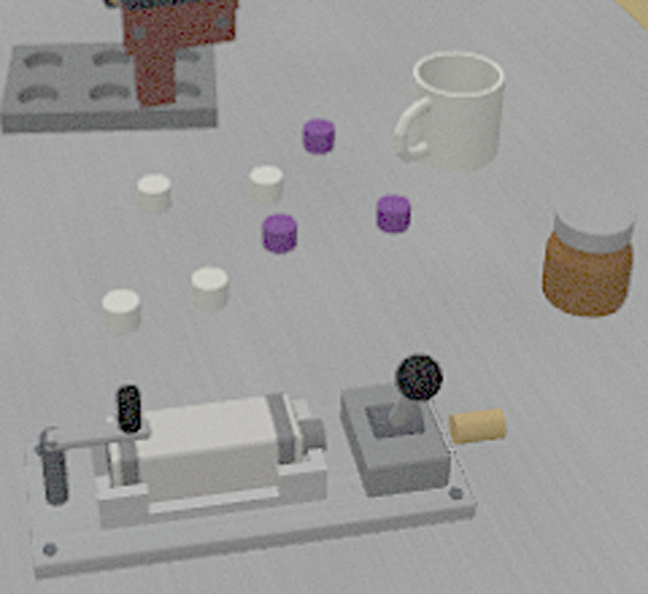

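View pics/h1t.png

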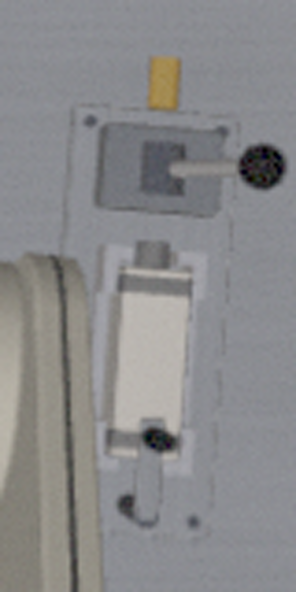

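Clip is back over the cartridge (knob at top crop 158,438) and the lever is still shut at -y. One white tablet has been knocked aside: in the side view it went from about (219,272) to (235,280). I'll detect the tablets again before each pick.

```bash
cat > tabs.py <<'E'
from hu import *
car=np.load('carrier.npy')
def blobs(im,n,thr,lo,hi):
    hsv=cv2.cvtColor(im,cv2.COLOR_BGR2HSV)
    m=((im.min(axis=2)>thr)).astype(np.uint8); k,l,st,c=cv2.connectedComponentsWithStats(m); out=[]
    for i in range(1,k):
        a=st[i,4]; wd,h=st[i,2],st[i,3]
        if lo<a<hi and a/(wd*h)>.6 and max(wd,h)<20:
            p=unproj(n,[c[i]],20)[0]
            if 380<p[0]<760 and -190<p[1]<160: out.append((p,c[i],a,wd,h))
    return out
if __name__=='__main__':
    t=cv2.imread('pics/h1raw.png')
    for b in blobs(t,'top',95,60,160): print(b[0].round(1),b[1].round(1),b[2:])
    s=viewer.camera('side'); cv2.imwrite('pics/h1side.png',s)
    for thr in(85,95,105): 
        print(thr)
        for b in blobs(s,'side',thr,15,160): print(b[0].round(1),b[1].round(1),b[2:])
    print(s[272,268],s[280,235],s[276,268])
E
python3 tabs.py
python3 - <<'E'
from h import *
crop(cv2.imread('pics/h1raw.png'),'h1full',None,1.4)
E
```

```text
[606.6  50.2  20. ] [256.4 193.1] (np.int32(106), np.int32(12), np.int32(11))
[520.7  65.5  20. ] [249.8 231.9] (np.int32(80), np.int32(8), np.int32(11))
85
95
105
[605.  52.  20.] [288.  234.2] (np.int32(84), np.int32(13), np.int32(8))
[466.3 -69.7  20. ] [234.1 280.9] (np.int32(114), np.int32(16), np.int32(9))
[154 164 165] [155 166 167] [146 156 155]
```

View pics/h1full.png

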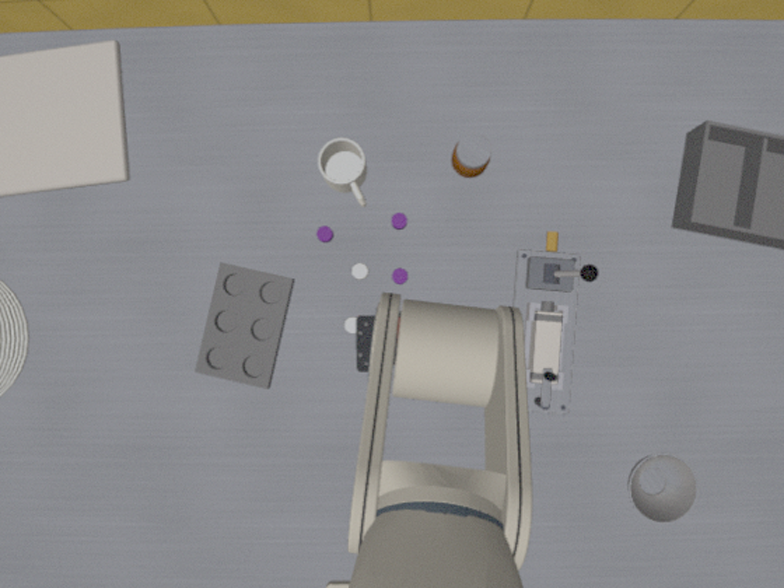

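```bash
python3 - <<'E'
from tabs import *
p=H2W(car,[(0,0,250)])[0]; 
for t in (0,np.pi/2,-np.pi/2): print(t,env.ik(p,down(t)))
env.reach(p,down(-np.pi/2)); 
t=shot('top','i1t',None,1.4); s=viewer.camera('side')
for b in blobs(t,'top',95,60,160): print(b[0].round(1),b[2:])
for thr in(120,135,145):
    print(thr)
    for b in blobs(s,'side',thr,25,160): print(b[0].round(1),b[1].round(1),b[2:])
# purple
hsv=cv2.cvtColor(t,cv2.COLOR_BGR2HSV); m=((hsv[...,0]>125)&(hsv[...,0]<160)&(hsv[...,1]>120)).astype(np.uint8)
k,l,st,c=cv2.connectedComponentsWithStats(m)
for i in range(1,k):
    if st[i,4]>50: print('purple',unproj('top',[c[i]],15)[0].round(0),st[i,4])
print(env.read_state()['time_s'])
E
```

```text
0 [ 3.99377497e-01  4.11775718e-01  1.79043406e+00 -4.44089210e-16
  9.39382874e-01  3.99377497e-01]
1.5707963267948966 [ 3.99377497e-01  4.11775718e-01  1.79043406e+00 -4.44089210e-16
  9.39382874e-01 -1.17141883e+00]
-1.5707963267948966 [ 3.99377497e-01  4.11775718e-01  1.79043406e+00 -4.44089210e-16
  9.39382874e-01  1.97017382e+00]
[606.4  50.3  20. ] (np.int32(108), np.int32(12), np.int32(12))
[532.3 -63.2  20. ] (np.int32(113), np.int32(13), np.int32(11))
[520.6  62.4  20. ] (np.int32(111), np.int32(12), np.int32(11))
[468.3 -70.9  20. ] (np.int32(114), np.int32(13), np.int32(11))
120
[604.6  52.   20. ] [287.8 234.3] (np.int32(67), np.int32(12), np.int32(7))
[519.4  64.   20. ] [246.5 237.5] (np.int32(71), np.int32(12), np.int32(8))
[530.7 -62.   20. ] [267.  272.5] (np.int32(91), np.int32(13), np.int32(9))
[466.5 -69.8  20. ] [234.2 280.9] (np.int32(98), np.int32(14), np.int32(9))
135
[605.1  51.2  20. ] [288.2 234.4] (np.int32(56), np.int32(11), np.int32(6))
[519.7  63.9  20. ] [246.6 237.5] (np.int32(57), np.int32(12), np.int32(6))
[530.6 -62.4  20. ] [267.  272.7] (np.int32(77), np.int32(13), np.int32(8))
[466.8 -69.9  20. ] [234.3 281. ] (np.int32(81), np.int32(13), np.int32(9))
145
[604.8  51.5  20. ] [288.  234.4] (np.int32(47), np.int32(11), np.int32(6))
[519.4  63.2  20. ] [246.5 237.7] (np.int32(45), np.int32(10), np.int32(6))
[530.5 -61.9  20. ] [266.9 272.5] (np.int32(62), np.int32(12), np.int32(7))
[466.6 -69.7  20. ] [234.2 280.9] (np.int32(69), np.int32(12), np.int32(7))
purple [687. -13.  15.] 98
purple [667. 106.  15.] 101
purple [598. -14.  15.] 96
37.675
```

View pics/i1t.png

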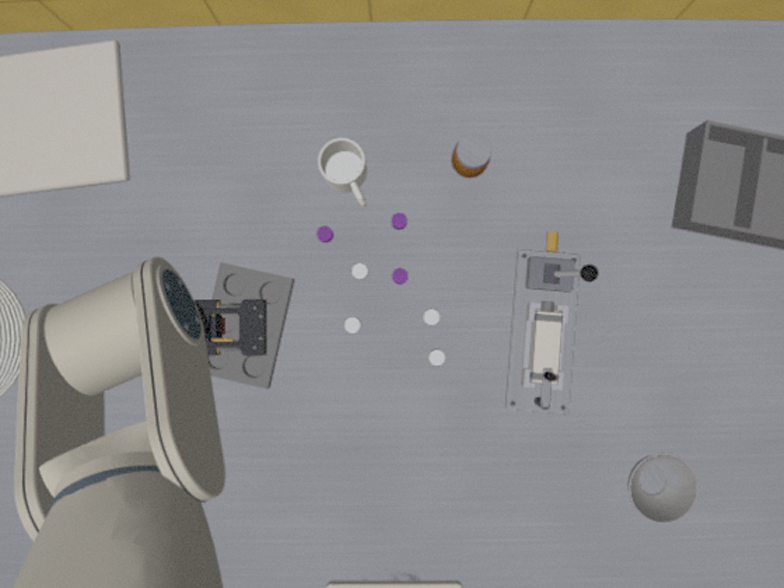

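```bash
python3 - <<'E'
from ov import *
def m(o,u,v): return (o[0]+(u+.5)/3.7-.5,o[1]+(v+.5)/3.7-.5)
P=[( 90*sx, 60*sy,20) for sx,sy in((-1,-1),(1,-1),(1,1),(-1,1))]
Ct=np.array([m((120,140),u,v) for u,v in((266,507),(333,219),(139,176),(74,464))])
Cs=np.array([m((180,170),u,v) for u,v in((42,158),(334,152),(333,58),(58,66))])
for l,S in(('t',[('top',Ct)]),('s',[('side',Cs)]),('b',[('top',Ct),('side',Cs)])):
    f=lambda c:np.concatenate([(proj(n,H2W(c,P))-C).ravel() for n,C in S])
    o=least_squares(f,[520,233,-.2]); print(l,o.x.round(3),f(o.x).round(1))
np.save('carrier.npy',o.x)
pr=[((0,0,255),box(-90,90,-60,60,0,20))]+[((0,255,0),circ(a,b,20,17)) for a in(-60,0,60) for b in(-30,30)]
t=cv2.imread('pics/top0.png');s=cv2.imread('pics/side0.png')
overlay(t,'top',o.x,'ovct2',(130,170,230,290),5,pr);overlay(s,'side',o.x,'ovcs2',(180,170,290,230),7,pr)
E
```

```text
t [ 5.22288e+02  2.33829e+02 -2.27000e-01] [ 0.   0.7 -0.2 -0.6  0.4 -0.5 -0.2  0.4]
s [ 5.21712e+02  2.33262e+02 -2.36000e-01] [-1.1  0.3  1.  -0.   0.2 -0.1 -0.1 -0.5]
b [ 5.22044e+02  2.33742e+02 -2.30000e-01] [-0.1  0.9 -0.1 -0.4  0.5 -0.4 -0.2  0.4 -0.8  0.3  1.3 -0.3  0.1 -0.4
 -0.2 -0.5]
```

View pics/ovct2.png

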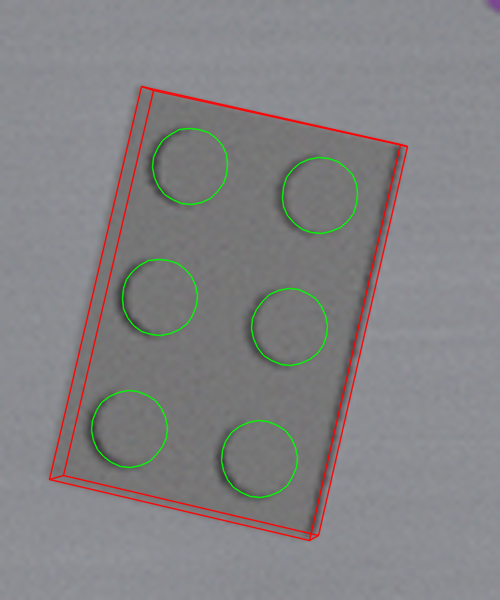

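View pics/ovcs2.png

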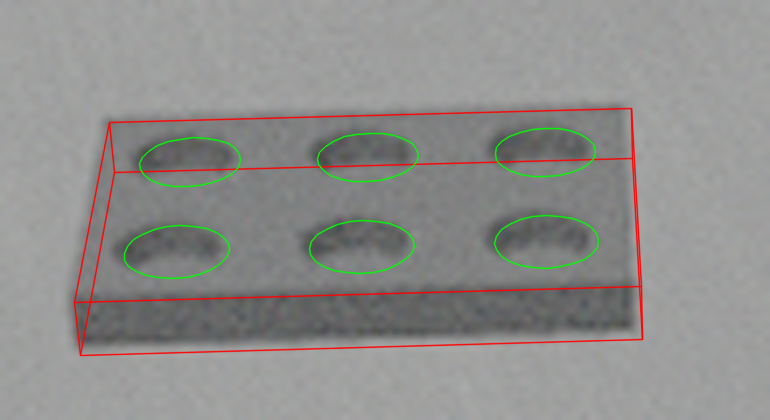

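```bash
cat > pick.py <<'E'
from tabs import *
np.save('carrier.npy',[522.2,234,-.229]); car=np.load('carrier.npy')
holes=[(-60,-30),(0,-30),(60,-30),(60,30),(0,30),(-60,30)]
O=down(-np.pi/2)
def detect():
    t=viewer.camera('top'); s=viewer.camera('side'); A=[b[0] for b in blobs(t,'top',95,60,160)]; B=[b[0] for b in blobs(s,'side',125,25,160)]
    out=[]
    for a in A:
        for b in B:
            if np.linalg.norm(a-b)<10: out.append((a+b)/2)
    print('det',len(A),len(B),np.round(out,1).tolist(),'t',env.read_state()['time_s'])
    return out,A,B
def grab(p):
    env.reach([p[0],p[1],150],O); 
    r=env.move_l([p[0],p[1],89],rate=60,f_stop=6); 
    if r: print('contact on descent',env.read_state()['tool_pos']); return False
    set_gripper(15); w1=env.read_state()['width']
    env.move_l([p[0],p[1],150],rate=120); w2=env.read_state()['width']; print('w',round(w1,2),round(w2,2)); return 23<w2<29
def place(i):
    h=H2W(car,[(*holes[i],0)])[0]; o=down(car[2]-np.pi/2)
    env.reach([h[0],h[1],140],o); print('w before',round(env.read_state()['width'],2))
    r=env.move_l([h[0],h[1],101.8],rate=50,f_stop=5); s=env.read_state(); print('placed',r,np.round(s['tool_pos'],1),np.round(s['force'],1),round(s['width'],2))
    return r
def release(i,op=40):
    h=H2W(car,[(*holes[i],0)])[0]; set_gripper(op); env.move_l([h[0],h[1],160],rate=120)
E
python3 - <<'E'
from pick import *
d,_,_=detect(); set_gripper(42)
d.sort(key=lambda p:-p[1]); 
ok=grab(d[0])
if ok:
    r=place(0)
    if not r: release(0)
im=viewer.camera('top'); crop(im,'j1t',(120,140,330,290),3.7); shot('side','j1s',(180,150,390,310),3.7)
E
```

```text
det 4 4 [[605.5, 50.9, 20.0], [531.6, -62.6, 20.0], [519.8, 63.1, 20.0], [467.2, -70.3, 20.0]] t 37.775
w 24.91 24.93
w before 25.25
placed False [457.  218.5 101.9] [ 0.1  0.1 -0.5] 24.72
```

View pics/j1s.png

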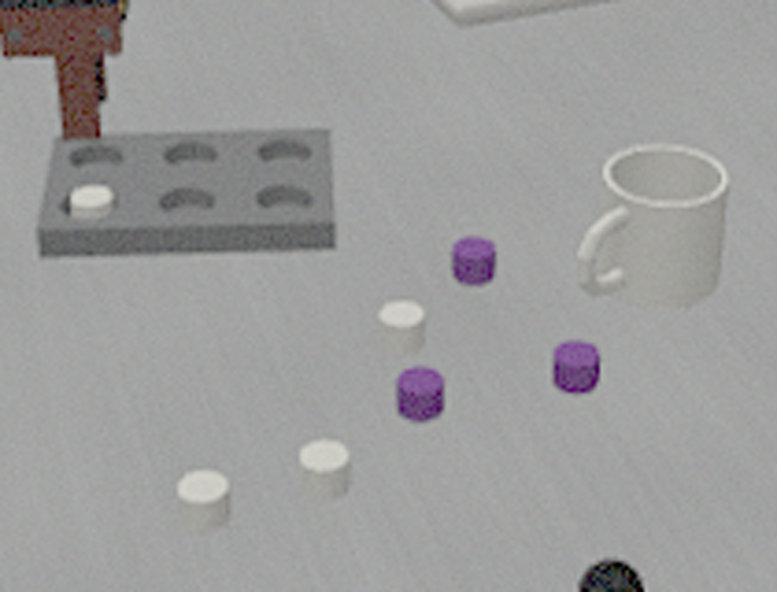

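First tablet is seated in pocket 0 (side crop 92,200). Now the rest, each with a fresh detection.

```bash
python3 - <<'E'
from pick import *
for i in (1,2,3):
    d,A,B=detect()
    d=[p for p in d if p[1]<160]
    if not d: print('none'); break
    set_gripper(42); d.sort(key=lambda p:-p[1])
    if not grab(d[0]): print('bad grab'); break
    if place(i): print('blocked'); break
    release(i)
print(env.read_state()['time_s'])
env.move_l(H2W(car,[(-200,0,260)])[0],rate=200)
detect()
im=viewer.camera('top'); crop(im,'k1t',(120,140,330,290),3.7); shot('side','k1s',(180,150,390,310),3.7)
E
```

```text
det 3 3 [[605.6, 51.0, 20.0], [531.6, -62.6, 20.0], [467.3, -70.4, 20.0]] t 44.5583
w 24.74 24.85
w before 24.93
placed False [515.5 204.9 101.9] [-0.5  0.2 -0.3] 24.67
det 2 2 [[531.6, -62.7, 20.0], [467.3, -70.4, 20.0]] t 50.825
w 25.05 25.0
w before 24.92
placed False [574.  191.3 101.9] [-0.8  0.3 -0.3] 24.7
det 1 1 [[467.3, -70.3, 20.0]] t 57.5
w 24.84 24.76
w before 24.86
placed False [587.6 249.7 102. ] [-0.1 -0.4  0.2] 24.83
64.4083
det 0 0 [] t 66.0583
```

View pics/k1s.png

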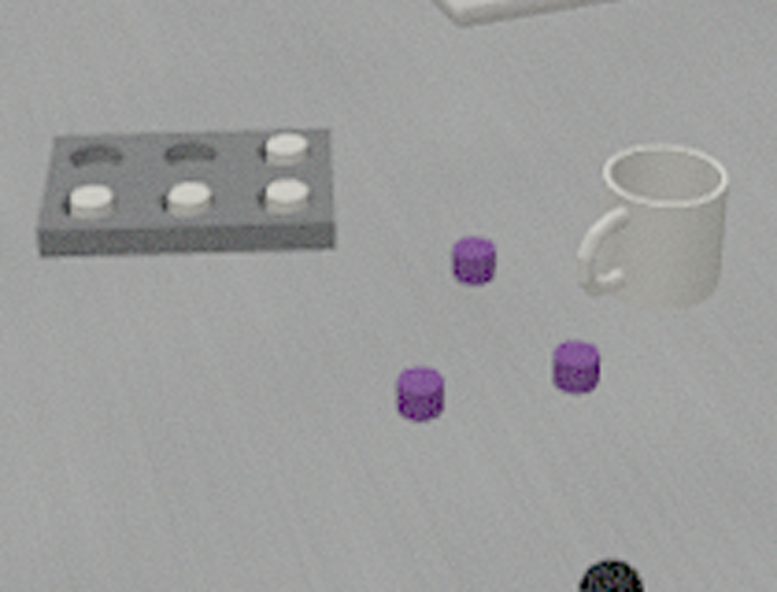

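View pics/k1t.png

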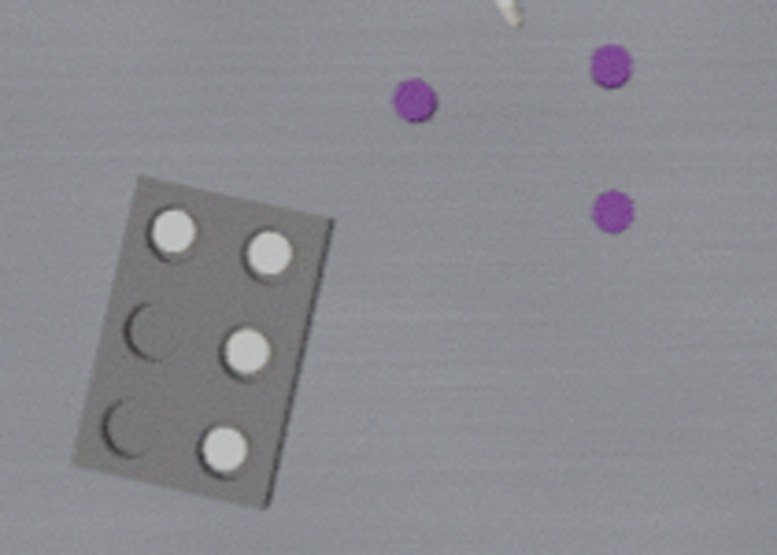

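All four white tablets are seated flat in separate pockets, and no white ones are left on the bench. The purple ones haven't moved. Last step is to open the valve.

```bash
python3 - <<'E'
from hu import *
set_gripper(0)
o=down(q[2]-np.pi/2)
env.reach(w(113,-90,250),o)
print(env.move_l(w(113,-90,175),rate=120,f_stop=10))
r=env.move_l(w(113,-10,175),rate=90,f_stop=15); print(r,hxy())
r=env.move_l(w(113,27,175),rate=40,f_stop=10); print(r,hxy(),env.read_state()['force'])
env.move_l(w(113,-20,175)); env.move_l(w(113,-20,260),rate=200)
env.reach(H2W(np.load('carrier.npy'),[(-180,0,300)])[0],down(-np.pi/2))
cv2.imwrite('pics/z_t.png',shot('top','z1t',(350,150,430,310),3.7)); t=shot('top','z1f',None,1.4); shot('side','z1s',None,1.4)
print(env.read_state()['time_s'])
E
```

```text
False
False [112.94969034 -10.17135324 174.85644961]
True [112.94594964  14.57684085 174.97341052] [-1.09927398 -4.15418217  2.11079086]
75.0083
```

View pics/z1t.png

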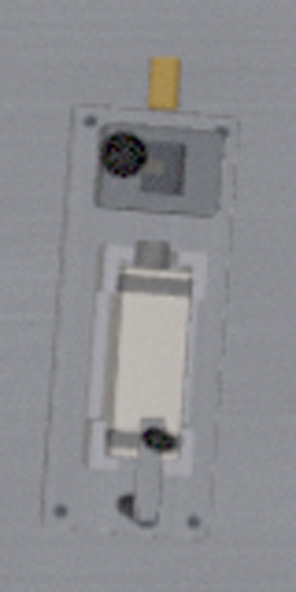

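View pics/z1s.png

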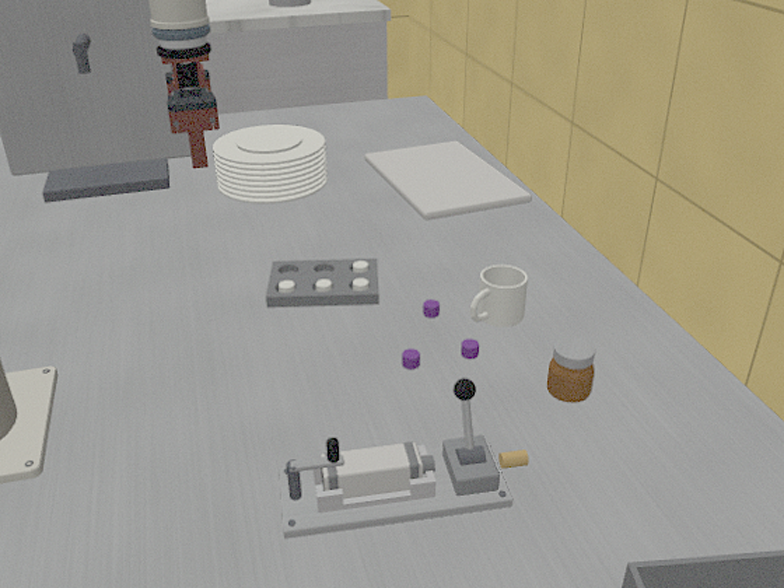

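View pics/z1f.png

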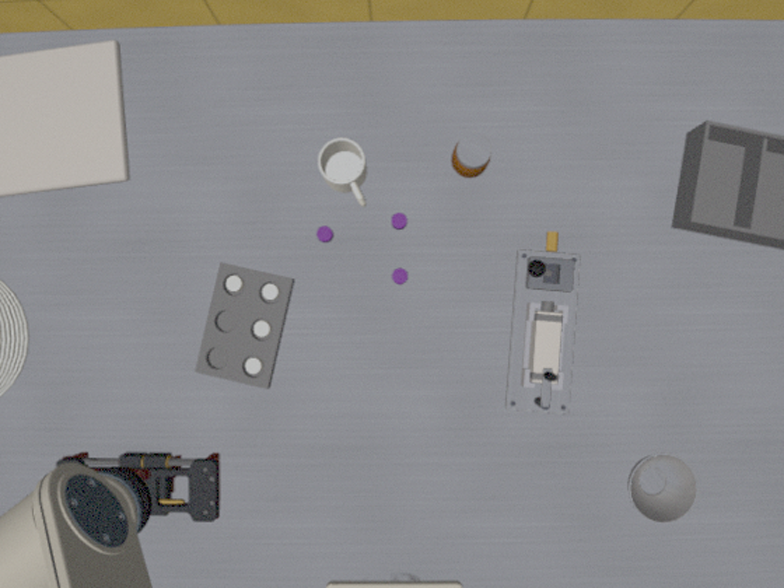

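The lever is back at +y, but it stopped a few mm earlier than I computed. I'll measure the swing and push again to be sure it's on the stop.

```bash
python3 - <<'E'
from hu import *
def ball(im):
    c=im[170:215,370:440].max(axis=2); m=(cv2.GaussianBlur(c,(3,3),0)<32).astype(np.uint8)
    k,l,st,ce=cv2.connectedComponentsWithStats(m); i=1+np.argmax(st[1:,4]); return ce[i]+[370,170],st[i,4]
for f in('top0','h1raw','z_t'):
    c,a=ball(cv2.imread(f'pics/{f}.png')); p=unproj('top',[c],104)[0]-w(0,0,0); cc,s=np.cos(q[2]),np.sin(q[2]); print(f,c,a,-p[0]*s+p[1]*cc)
env.reach(w(113,-15,260),down(q[2]-np.pi/2)); env.move_l(w(113,-15,175),rate=120,f_stop=10)
env.move_l(w(113,8,175),rate=60,f_stop=10)
r=env.move_l(w(113,30,175),rate=15,f_stop=20); print(r,hxy(),env.read_state()['force'])
env.move_l(w(113,-20,175)); env.move_l(w(113,-20,260),rate=200)
env.reach(H2W(np.load('carrier.npy'),[(-180,0,300)])[0],down(-np.pi/2))
im=shot('top','y1t',None,1.4); cv2.imwrite('pics/y_t.png',im); c,a=ball(im); p=unproj('top',[c],104)[0]-w(0,0,0);print(c,a,-p[0]*s+p[1]*cc)
shot('side','y1s',None,1.4); print(env.read_state()['time_s'])
E
```

```text
top0 [383.17910448 191.44776119] 134 36.16785691977223
h1raw [420.4159292  194.54867257] 113 -39.922220532223946
z_t [383.11940299 191.37313433] 134 36.2990162952156
True [112.98762423  14.76249373 174.94973646] [-0.87572758 -3.66612159  2.07265372]
[383.07407407 191.4       ] 135 36.3873575614264
82.5333
```

View pics/y1s.png

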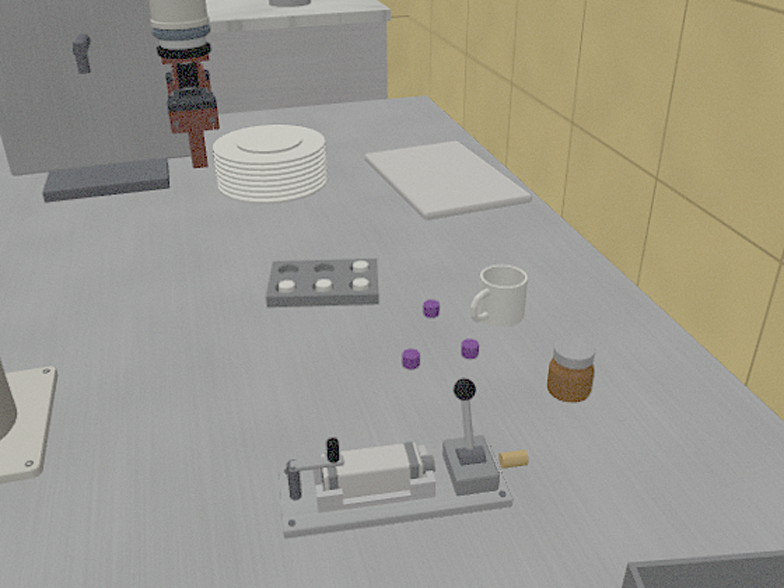

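Ball travel measures 76.3 mm against 76.7 mm nominal, so the lever reached full travel both ways. Everything else is in place, so I'm handing in.

```bash
python3 - <<'E'
from station import env, workorder
print(workorder.sign_off()); print(env.read_state()['time_s'])
E
```

```text
the job is handed in; nothing more can be done
None
the job is handed in; nothing more can be done
```

The job is done in the order you asked and handed in at about 83 s of the 208 s allowed. I didn't touch the mug, the jar or the purple discs.

- **Valve:** I swung the lever shut first and back to open last, onto its stop each time. The ball's measured travel was 76.3 mm, against 76.7 mm for the full swing.
- **Cartridge:** With the clip aside, I lifted it out, turned it end for end and put it back. It touched the slot floor at the same height it was gripped at (104.3 mm against 104.5 mm). In the pictures it lies level with the spout towards the lever.
- **Clip:** It is back over the cartridge, pushed until it met resistance. From the pictures I put it at about 0.03–0.04 rad.
- **Tablets:** There were four white ones, each now flat in its own pocket. One got knocked aside partway through; I found it again in both cameras before picking it up.

**Checks that disagreed:**
- **Final lever push:** It stopped about 4 mm earlier than I had worked out. A second, harder push (20 N) stopped at the same place, so I put this down to holder position error.
- **Camera agreement:** The two cameras differed by about 1–3 mm, and by up to about 6 mm in one early hand-picked reading. I averaged them or found the spot by touch where it mattered.

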